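Roll the coffee tin level with its neighbour

ROBOT

A 6-joint arm with a two-finger parallel gripper is mounted at the origin on the work surface. World frame = base frame: x ahead of the robot, y to its left, z up, the work surface at z = 0. Lengths are in m, angles in rad, forces in N, time in s.
With the tool pointing down it reaches from about 0.375 to 0.9 m from the base axis. Payload 3.1 kg.
Tool frame: the origin (TCP) lies at the very end of the fingers, on their centre line; the grasp point (between the pads) lies 19 mm behind it (manip.grasp_offset is the distance from the TCP to the grasp point, in m); y points along the fingers, z is the direction in which the jaws open and shut, and the axes are right-handed (so a half turn about y gives the same grasp; the last joint's range is limited). The gripper opens to 85 mm and grips with 20 to 120 N. Pads are 22 mm wide; open, the fingers measure 114 mm over their backs; the gripper's body (76 mm by 85 mm) begins 54 mm behind the grasp point. The pads swing forward as they close: fully open they stand 13 mm farther back than shut.
Start: joints at [-1.381, 0.527, 1.433, -0, 1.181, -0.178], TCP at [0.225, -0.583, 0.231] pointing down, gripper open.
Joint ranges: [-3.08, 3.08], [-0.75, 2.2], [0.22, 2.44], [-1.43, 4.57], [0, 2.65], [-2.85, 2.85]. Speed limits (rad/s): [2.79, 2.79, 3.14, 3.14, 3.14, 3.14].

INTERFACE

Orientations are given as a unit quaternion [x, y, z, w].
In Python, from station import manip gives the robot as it stands.
- The arm moves only by the tool apply_moves, never from a script. Its argument "motion" is a list of rows, each a list of 5 numbers: the finger opening in mm, from 0 to 85.4, then the shift along the tool's x, y, z in units of 30 mm (1.0 is 30 mm), then the turn about the tool's y in units of 10 degrees (1.0 is 10 degrees). In form: [[fingers, x, y, z, twist], ...]. A call has 1 to 12 rows; each row is the pose to reach, as a shift and turn from the pose commanded when the call began, along the tool's axes at that moment; what a row does not reach only later rows make up. A row lasts 1/8 s, in which the tool goes at most 62.5 mm and 10.7 degrees, less where a joint would pass 70% of its speed; a pose out of reach is approached as far as the arm can. A call with a gripper value outside its range is refused whole. The fingers move at their own pace and stop on an object; "squeeze" is the grip in N (left out, the last holds). Time passes only in rows, so rows that repeat a pose let the fingers close. It gives the time, the measured TCP pose, the force and the opening at its end, in the units of the state.
- manip.sense(): the state, without advancing time (a new reading comes with each control period).
- manip.snapshot(name): name is "scene" or "top" or "wrist"; returns the picture (420x560x3 uint8, red, green, blue); there is no depth.
- manip.get_calibration(name): a dict with "intrinsics" (3x3 intrinsics, pixels), "dist_coeffs" ([k1, k2, p1, p2, k3] as OpenCV has them; the pictures are not rectified), "extrinsics" (4x4, takes a point from camera to world coordinates). Camera axes: x right, y up, looking along -z (the intrinsics and any distortion apply to the point x, -y, -z); pixel columns grow to the right and rows downward; lengths in m; the calibration is good to about 2 mm. A picture is of the moment at which its call begins: read the wrist's pose just before it. get_calibration takes no time and is no camera call; for the wrist camera it gives the pose at the moment of the call.
- manip.sign_off(): hands the job in, once; it reports no verdict.
The state is a dict: "t": time; "q": joint angles; "qd": joint speeds; "tau": joint torques, N m; "tcp_pos": TCP position; "tool_rot": TCP orientation; "force": force on the tool from outside, world axes, zero at the start; "ft_torque": the same for the moment, N m; "finger_gap": opening from 0.0 (shut) to 1.0 (fully open).
Only numpy, scipy, OpenCV 4.12 (cv2) and the standard library are available. Lean on these libraries where they do the work, as an engineer would, in place of code of your own. Each camera call takes 0.05 s, during which the arm holds its last target.

TASK

One of the two coffee tins lying in the counter tray has been left back in the middle lane. With a fingertip on top of it, roll it forward along its lane until it lies level with the other coffee tin, and leave it lying there at rest. Do not grip it, lift it or push it from low down behind, and leave the other coffee tin, the jar and the flat tins where they are.

Things in the scene. Friction and masses are not known exactly. Their poses are not given: they have to be found in the camera images.
- tray: Fixed plywood tray, 434 x 424 mm. Origin at counter level on the middle lane's centre line. Its x is the rolling direction (away from the robot), y left, z up. Level rubber mat 15 mm above the counter, x -195 to +215 mm. Lanes 130 mm wide, centred at y -135, 0, +135 mm, parted by wire dividers 58 mm high; sides 57, rear batten 37, front rail 32 mm high (all above the counter).
- tin_back: Coffee tin left back: cylinder 99 mm across, 120 mm long, 0.35-0.7 kg, lying on its side in the middle lane. Origin at its centre, 64.5 mm above the counter; top line at 114 mm. Its y is the cylinder's axis, along the tray's y. It rolls without slipping (a fingertip carried along on its top goes twice as far as its centre) and, by a rolling resistance of 2 mm, soon stops after a slow push.
- tin_front: The other coffee tin, same size and look (dark red wrap, cream panel, white lid), lying on its side in the left or right lane, 80 to 160 mm farther forward. Loose, not to be disturbed. Origin at its centre, 64.5 mm above the counter; at the start its axes are parallel to the tray's.
- jar: Amber glass jar, 80 mm across and 118 mm high, brass lid, standing on the mat in the remaining outer lane, its origin as far forward as tin_front's within 40 mm. Loose, leave alone. Origin at the centre of its underside.
- fish_tin_left: Loose flat fish tin, disc 85 mm across and 36 mm high, steel rims and tan wrap, standing on the mat against the ticket rail at the front end of the left (+y) lane, leave alone. Origin at the centre of its underside.
- fish_tin_mid: Loose flat fish tin, disc 85 mm across and 36 mm high, steel rims and tan wrap, standing on the mat against the ticket rail at the front end of the middle lane, ahead of tin_back, leave alone; when tin_back lies level with tin_front there are 25 mm or more between them. Origin at the centre of its underside.
- fish_tin_right: Loose flat fish tin, disc 85 mm across and 36 mm high, steel rims and tan wrap, standing on the mat against the ticket rail at the front end of the right (-y) lane, leave alone. Origin at the centre of its underside.
Not all that is in view belongs to the job. What is shaped like the tin_back but green or purple is not meant.

How it is judged:
On the way:
1. the tin left back is rolling forward under the finger: more than 25 mm on its way while the finger touches it (contact force between the fingers and tin_back above 0.2 N and distance of tin_back from where it was at the start of the episode above 0.025 m), for 0.05 s.
At the end, for the whole second after the job is handed in: tin_back lies on its side on the mat in its middle lane, level with tin_front along the tray's x to within 10 mm, at rest; tin_front is within 8 mm and the jar and the flat tins within 10 mm of where they began (x of tin_back in the frame of tin_front between -0.01 and 0.01 m and y of tin_back in the frame of tray between -0.02 and 0.02 m and z of tin_back in the frame of tray between 0.058 and 0.071 m and angle between the y axis of tin_back and the y axis of tray, either way round below 0.15 rad and linear speed of tin_back below 0.008 m/s and distance of tin_front from where it was at the start of the episode below 0.008 m and distance of each of jar, fish_tin_left, fish_tin_mid, fish_tin_right from where it was at the start of the episode below 0.01 m); the robot touches nothing.
It fails at once if the coffee tin is lifted off the mat (centre more than 10 mm above its lying height) (z of tin_back in the frame of tray above 0.0745 m).
It fails at once if the coffee tin is pushed low down, not on its top (fingers on it with the point between the pads under 95 mm above the counter) (contact force between the fingers and tin_back above 0.3 N and height (world z) of the grasp point below 0.095 m).
It fails at once if the other coffee tin is disturbed (moved more than 8 mm) (distance of tin_front from where it was at the start of the episode above 0.008 m).
It fails at once if the jar or a flat tin is disturbed (moved more than 10 mm) (distance of any of jar, fish_tin_left, fish_tin_mid, fish_tin_right from where it was at the start of the episode above 0.01 m).
It also fails if it takes over 54 s, if anything falls off the work surface, if the arm or the gripper's body presses on something with over 40 N, if the wrist force passes 120 N, or if a joint passes its speed limit or range.

## Working session

There is one attempt and no reset: what is moved stays moved. The work goes in short steps, Python scripts to look and compute and a tool call to move; the robot and the scene stay as the last step left them, time stands still between calls to the robot, and variables do not carry over. Pictures are saved under pics/ and viewed, and the job is handed in when it is done.

Besides the shell and the picture viewer there is one more tool, called after "Emit:" as name([rows], argument=value, ...), one row to a line, values as JSON. apply_moves: Moves the arm, as the interface text tells. Its arguments: {"type":"object","properties":{"motion":{"type":"array"},"squeeze":{"type":"number"}},"required":["motion"]}

```bash
mkdir -p pics; ls; python3 - <<'E'
from station import manip
import cv2,numpy as np
np.set_printoptions(precision=4,suppress=True)
for n in("scene","top"):
    cv2.imwrite(f"pics/{n}0.png",manip.snapshot(n)[:,:,::-1]); c=manip.get_calibration(n); print(n,c)
s=manip.sense();print(s); print(manip.grasp_offset)
E
```

```text
pics
scene {'intrinsics': array([[390.8162,   0.    , 281.5097],
       [  0.    , 390.8162, 210.0038],
       [  0.    ,   0.    ,   1.    ]]), 'dist_coeffs': array([-0.1049,  0.    ,  0.    ,  0.    ,  0.    ]), 'extrinsics': array([[-0.2   , -0.8204,  0.5357,  1.0626],
       [ 0.9797, -0.1605,  0.1199,  0.0819],
       [-0.0124,  0.5488,  0.8359,  0.9552],
       [ 0.    ,  0.    ,  0.    ,  1.    ]])}
top {'intrinsics': array([[542.8353,   0.    , 282.7244],
       [  0.    , 542.8353, 214.0134],
       [  0.    ,   0.    ,   1.    ]]), 'dist_coeffs': array([-0.2223,  0.    ,  0.    ,  0.    ,  0.    ]), 'extrinsics': array([[ 0.0271,  0.9899, -0.1392,  0.3391],
       [-0.9994,  0.0301,  0.0198, -0.0346],
       [ 0.0238,  0.1386,  0.9901,  1.5155],
       [ 0.    ,  0.    ,  0.    ,  1.    ]])}
{'t': 0.1, 'q': array([-1.3815,  0.5284,  1.4338, -0.    ,  1.1814, -0.1785]), 'qd': array([ 0.0001, -0.0008, -0.0024, -0.0011, -0.0027, -0.0004]), 'tau': array([ -0.0001, -44.3302, -17.8586,  -0.0004,   0.0039,   0.    ]), 'tcp_pos': array([ 0.2246, -0.5826,  0.2304]), 'tool_rot': array([-0.1293,  0.6959, -0.6945,  0.1293]), 'force': array([ 0.2721,  0.4808, -0.1298]), 'ft_torque': array([-0.0571, -0.0201, -0.0081]), 'finger_gap': 1.0007804120356407}
0.0187
```

View pics/scene0.png

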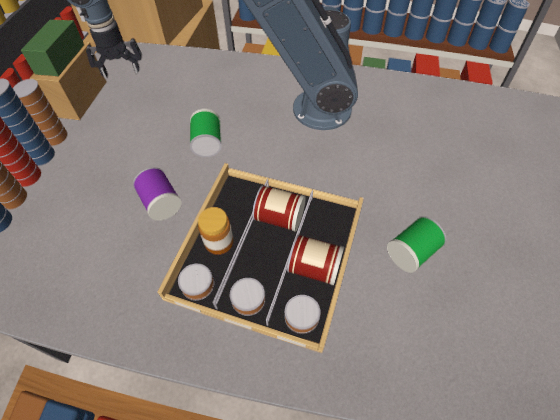

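View pics/top0.png

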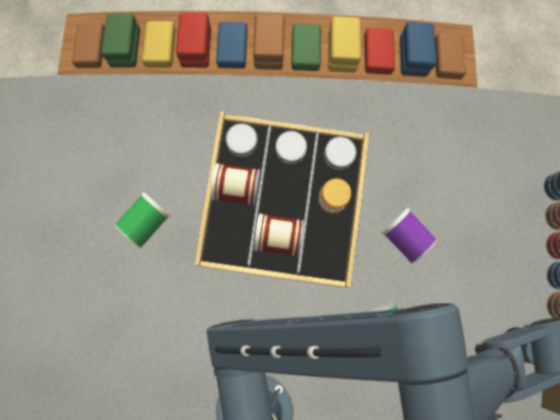

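Candidates:
- The red tin in the middle lane is at top (280,234) / scene (279,208).
- The red tin in the left lane is at top (236,184) / scene (315,260).
- The green tins are at top (142,219) and about (388,308), and the purple one is at (411,236).

I choose the red tin in the middle lane, farther back. Next I check it in a crop.

```bash
python3 - <<'E'
import cv2
a=cv2.imread("pics/top0.png")[105:295,185:380]; cv2.imwrite("pics/topc.png",cv2.resize(a,None,fx=3.1,fy=3.1,interpolation=cv2.INTER_CUBIC))
a=cv2.imread("pics/scene0.png")[160:350,155:370]; cv2.imwrite("pics/scenec.png",cv2.resize(a,None,fx=3.1,fy=3.1,interpolation=cv2.INTER_CUBIC))
E
```

```text
(no output)
```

View pics/topc.png

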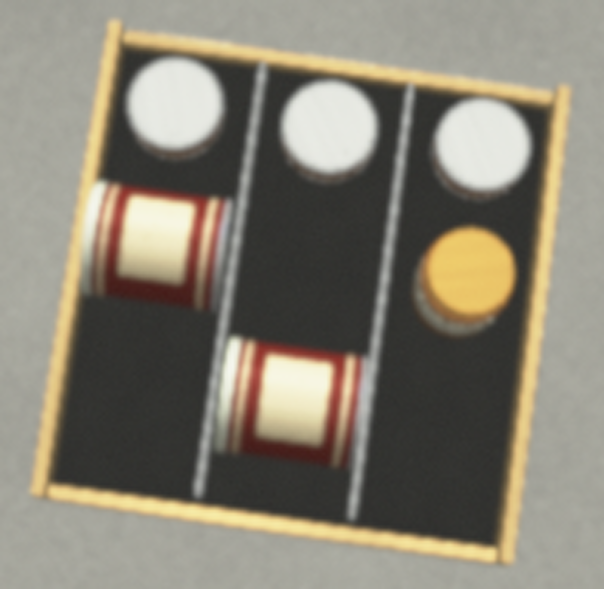

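View pics/scenec.png

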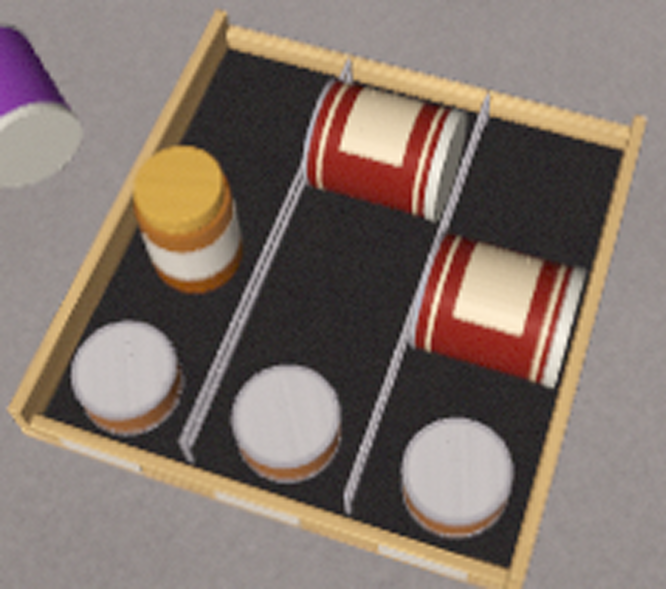

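```bash
cat > h.py <<'E'
import numpy as np,cv2
from scipy.optimize import least_squares
def proj(P,c):
    E=np.array(c["extrinsics"]);P=np.atleast_2d(P)
    p=(P-E[:3,3])@E[:3,:3]; p=p*[1,-1,-1]
    return cv2.projectPoints(p.reshape(-1,1,3),np.zeros(3),np.zeros(3),np.array(c["intrinsics"]),np.array(c["dist_coeffs"]))[0].reshape(-1,2)
def T(pose,L):
    x,y,a=pose;L=np.atleast_2d(L);c,s=np.cos(a),np.sin(a)
    return np.c_[x+c*L[:,0]-s*L[:,1],y+s*L[:,0]+c*L[:,1],L[:,2]]
def rect(img,c,pose,z,xs,ys):
    # warp onto plane z of tray frame; rows = xs, cols = ys
    X,Y=np.meshgrid(xs,ys,indexing='ij')
    m=proj(T(pose,np.c_[X.ravel(),Y.ravel(),np.full(X.size,z)]),c).astype(np.float32).reshape(*X.shape,2)
    return cv2.remap(img,m[...,0],m[...,1],cv2.INTER_CUBIC)
E
python3 - <<'E'
from h import *
from station import manip
np.set_printoptions(precision=4,suppress=True)
ct=manip.get_calibration("top");cs=manip.get_calibration("scene")
# top-crop corners: outer-top of side walls
f=3.1
L=np.array([[.227,.212,.057],[-.207,.212,.057],[.227,-.212,.057],[-.207,-.212,.057]])
top=np.array([[110,20],[33,494],[570,87],[513,563]])/f+[185,105]
# scene: front-left far corner etc
sc=np.array([[520,587],[643,117],[10,410],[222,12]])/f+[155,160]
for names in ("t","s","ts"):
    def r(p):
        o=[]
        if "t" in names:o.append(proj(T(p,L),ct)-top)
        if "s" in names:o.append(proj(T(p,L),cs)-sc)
        return np.concatenate(o).ravel()
    q=least_squares(r,[.55,0,0]);print(names,q.x,q.fun.round(1))
pose=q.x;np.save("pose.npy",pose)
xs=np.arange(.24,-.22,-.001);ys=np.arange(.23,-.23,-.001)
for n,c in(("top",ct),("scene",cs)):
    cv2.imwrite(f"pics/r_{n}.png",rect(cv2.imread(f"pics/{n}0.png"),c,pose,.0645,xs,ys))
a=np.hstack([cv2.imread("pics/r_top.png"),cv2.imread("pics/r_scene.png")]);cv2.imwrite("pics/r.png",cv2.resize(a,(800,400)))
E
```

```text
t [ 0.5812 -0.0652 -0.1129] [-0.2 -0.3 -0.7  0.3  0.6 -0.5  0.4  0.3]
s [ 0.5842 -0.0618 -0.1223] [ 0.8 -0.6  2.   0.8 -1.6  0.2 -1.4 -1.1]
ts [ 0.5826 -0.0635 -0.1174] [-0.4 -1.  -1.6 -0.6  0.3 -0.6 -0.6  0.1  0.8 -1.7  1.1 -0.1 -1.8 -0.
 -2.2 -1.4]
```

View pics/r.png

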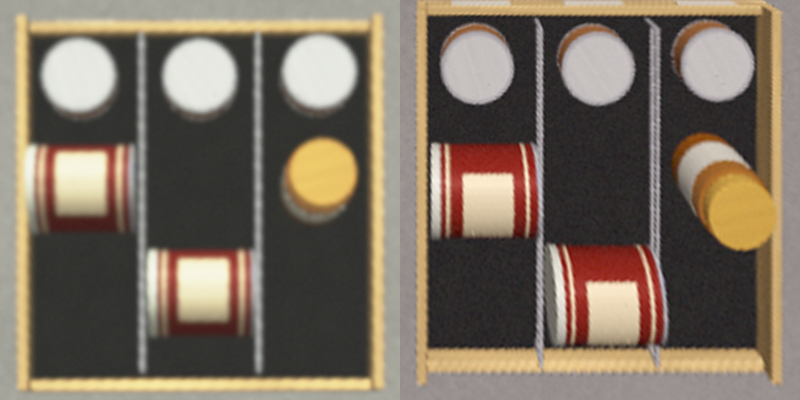

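```bash
cat > meas.py <<'E'
from h import *
def tinx(img,c,pose,yc,x0,zc=.0645,R=.0495,hw=.03,show=False):
    xs=np.arange(x0+.1,x0-.1,-.0005);ys=np.arange(yc+hw,yc-hw,-.002)
    a=rect(img,c,pose,zc,xs,ys).astype(float).max(2)
    p=np.median(a,1)  # bright vs dark
    m=p>75
    i0=np.argmin(abs(xs-x0)); 
    i=i0
    while i>0 and m[i]:i-=1
    j=i0
    while j<len(m)-1 and m[j]:j+=1
    xe=np.array([xs[i],xs[j]])
    E=np.array(c["extrinsics"])[:3,3]; a_=pose[2]
    cx=np.cos(a_)*(E[0]-pose[0])+np.sin(a_)*(E[1]-pose[1]); H=E[2]-zc
    ang=np.arctan2(xe-cx,H)  # ray angles from vertical
    mid=ang.mean(); x=cx+H*np.tan(mid); D=np.hypot(H,x-cx)
    return x,xe,D*np.sin((ang[0]-ang[1])/2)
E
python3 - <<'E'
from meas import *
from station import manip
ts=[.5812,-.0652,-.1129],[.5842,-.0618,-.1223]
for n,p in zip(("top","scene"),ts):
    c=manip.get_calibration(n);im=cv2.imread(f"pics/{n}0.png")
    for y,x0 in((0.,-.09),(.135,.02)):print(n,y,tinx(im,c,np.array(p),y,x0))
E
```

```text
top 0.0 (np.float64(-0.0891440560217148), array([-0.0445, -0.1335]), np.float64(0.04422777066142276))
top 0.135 (np.float64(0.03275995213823865), array([ 0.0765, -0.0105]), np.float64(0.042710233247730794))
scene 0.0 (np.float64(-0.09930421886032681), array([-0.043, -0.159]), np.float64(0.04909085840659337))
scene 0.135 (np.float64(0.02055530102469172), array([ 0.0735, -0.035 ]), np.float64(0.048623209066132204))
```

```bash
cat > goto.py <<'E'
from h import *
from station import manip
from scipy.spatial.transform import Rotation as Ro
POSE=np.array([.5826,-.0635,-.1174])
def need(tx,ty,z):
    s=manip.sense();R=Ro.from_quat(s["tool_rot"]).as_matrix()
    w=T(POSE,[[tx,ty,z]])[0]
    d=R.T@(w-s["tcp_pos"])
    return s,R,w,d/.03
def here():
    s=manip.sense();p=s["tcp_pos"];a=POSE[2];d=p-[POSE[0],POSE[1],0]
    return s["t"],np.array([np.cos(a)*d[0]+np.sin(a)*d[1],-np.sin(a)*d[0]+np.cos(a)*d[1],p[2]]),s["force"],s["finger_gap"]
E
python3 - <<'E'
from goto import *
np.set_printoptions(precision=4,suppress=True)
s,R,w,d=need(-.125,0,.231);print(R,w,d)
ang=[np.degrees(np.arctan2(R[1,k],R[0,k])) for k in(0,2)];print(ang,np.degrees(POSE[2]))
E
```

```text
[[-0.9331 -0.0004  0.3595]
 [-0.3595  0.0019 -0.9331]
 [-0.0003 -1.     -0.0019]] [ 0.4585 -0.0489  0.231 ] [-13.6695   0.0118 -13.7978]
[np.float64(-158.92824390441558), np.float64(-68.92820840048724)] -6.726524514835865
```

Emit:
apply_moves([
  [0,-13.7,0,-13.8,2.8],
  [0,-13.7,0,-13.8,2.8],
  [0,-13.7,0,-13.8,2.8],
  [0,-13.7,0,-13.8,2.8],
  [0,-13.7,0,-13.8,2.8],
  [0,-13.7,0,-13.8,2.8],
  [0,-13.7,0,-13.8,2.8],
  [0,-13.7,0,-13.8,2.8],
  [0,-13.7,0,-13.8,2.8],
  [0,-13.7,0,-13.8,2.8],
  [0,-13.7,0,-13.8,2.8],
  [0,-13.7,0,-13.8,2.8],
], squeeze=20)

```text
t: 1.6
tcp_pos: [0.459, -0.0496, 0.2311]
tool_rot: [-0.043, -0.706, 0.706, 0.043]
force: [0.1, 0.5, 0.0]
finger_gap: 0.003
```

```bash
python3 - <<'E'
from goto import *
np.set_printoptions(precision=4,suppress=True)
print(here()); print(need(-.125,0,.231)[1]); c=manip.get_calibration("wrist");print(c)
cv2.imwrite("pics/w1.png",manip.snapshot("wrist")[:,:,::-1])
E
```

```text
(1.6, array([-0.1244, -0.0007,  0.2311]), array([0.1337, 0.4542, 0.0491]), 0.002862327451933288)
[[-0.9927 -0.0007 -0.1208]
 [ 0.1208 -0.0002 -0.9927]
 [ 0.0007 -1.      0.0003]]
{'intrinsics': array([[348.5547,   0.    , 275.4532],
       [  0.    , 348.5547, 216.6173],
       [  0.    ,   0.    ,   1.    ]]), 'dist_coeffs': array([-0.0533,  0.    ,  0.    ,  0.    ,  0.    ]), 'extrinsics': array([[-0.1213,  0.9433,  0.3091,  0.5373],
       [-0.9926, -0.1152, -0.038 , -0.0596],
       [-0.0002, -0.3114,  0.9503,  0.373 ],
       [ 0.    ,  0.    ,  0.    ,  1.    ]])}
```

View pics/w1.png

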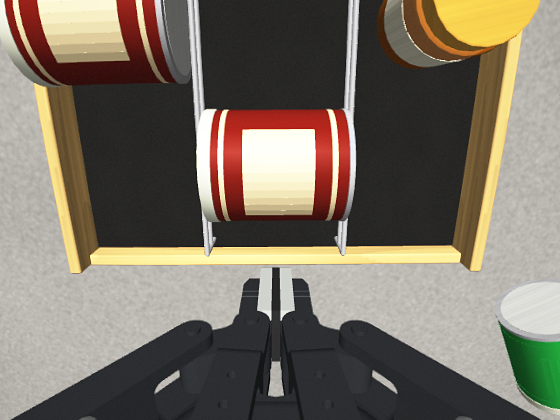

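```bash
python3 - <<'E'
from goto import *
from meas import tinx
np.set_printoptions(precision=4,suppress=True)
c=manip.get_calibration("wrist");im=cv2.imread("pics/w1.png")
print(tinx(im,c,POSE,0,-.094), tinx(im,c,POSE,0.0,-.094,hw=.02))
xs=np.arange(.1,-.23,-.0005);ys=np.arange(.2,-.2,-.0005)
cv2.imwrite("pics/wr.png",rect(im,c,POSE,.037,xs,ys))
print(proj(T(POSE,[[-.195,0,.037],[-.207,0,.037],[-.17,.065,.058],[-.17,-.065,.058]]),c))
E
```

```text
(np.float64(-0.09632574686013796), array([-0.05 , -0.145]), np.float64(0.04632062416744522)) (np.float64(-0.09632574686013796), array([-0.05 , -0.145]), np.float64(0.04632062416744522))
[[274.4631 252.3735]
 [274.532  262.7425]
 [207.4185 237.8478]
 [341.1289 237.2187]]
```

View pics/wr.png

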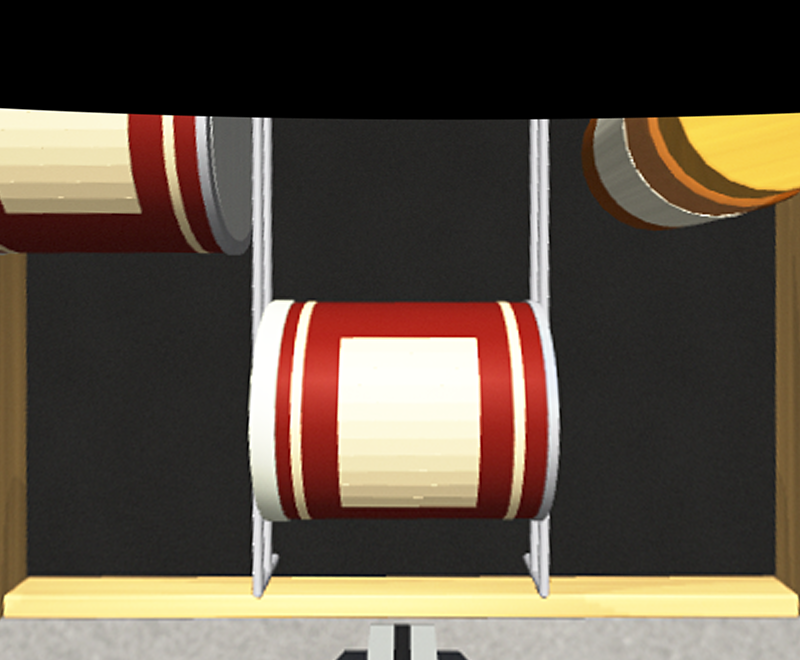

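```bash
sed -i 's/a=rect(img,c,pose,zc,xs,ys).astype(float).max(2)/b=rect(img,c,pose,zc,xs,ys).astype(float);a=b.max(2)+2*(b.max(2)-b.min(2))/' meas.py; python3 - <<'E'
from goto import *
from meas import tinx
np.set_printoptions(precision=4,suppress=True)
c=manip.get_calibration("wrist");im=cv2.imread("pics/w1.png")
print(tinx(im,c,POSE,0,-.094))
for n in ("top","scene"):
    c=manip.get_calibration(n);im=cv2.imread(f"pics/{n}0.png")
    for y,x0 in((0.,-.09),(.135,.02)):print(n,y,tinx(im,c,POSE,y,x0))
E
```

```text
(np.float64(-0.09838582995493537), array([-0.0495, -0.15  ]), np.float64(0.0488815379934889))
top 0.0 (np.float64(-0.09544220904696141), array([-0.043 , -0.1475]), np.float64(0.0519400631492129))
top 0.135 (np.float64(0.024152547128198976), array([ 0.0775, -0.0285]), np.float64(0.05207473352200415))
scene 0.0 (np.float64(-0.11163439934518354), array([-0.0395, -0.1895]), np.float64(0.06292705214914117))
scene 0.135 (np.float64(0.022653789179523154), array([ 0.0775, -0.035 ]), np.float64(0.05040299060026427))
```

Emit:
apply_moves([
  [0,0,1.8,0,0],
  [0,0,3.2,0,0],
  [0,0,3.7,0,0],
  [0,0,3.7,0,0],
  [0,0,3.7,0,0],
])

```text
t: 2.28
tcp_pos: [0.4599, -0.0501, 0.1209]
tool_rot: [-0.044, -0.706, 0.706, 0.043]
force: [0.2, 0.0, -0.2]
finger_gap: 0.0
```

Emit:
apply_moves([
  [0,0,0.07,0,0],
  [0,0,0.13,0,0],
  [0,0,0.2,0,0],
  [0,0,0.2,0,0],
])

```text
t: 2.78
tcp_pos: [0.4593, -0.049, 0.1143]
tool_rot: [0.043, 0.706, -0.706, -0.043]
force: [1.1, 1.0, 0.4]
finger_gap: -0.001
```

```bash
python3 - <<'E'
from goto import *
np.set_printoptions(precision=4,suppress=True)
print(here())
E
```

```text
(2.775, array([-0.1241, -0.    ,  0.1143]), array([1.1274, 1.0113, 0.3787]), -0.0005723937877056368)
```

Emit:
apply_moves([
  [0,0,0.05,0,0],
  [0,0,0.1,0,0],
  [0,0,0.1,0,0],
])

```text
t: 3.15
tcp_pos: [0.4593, -0.049, 0.1111]
tool_rot: [0.043, 0.706, -0.706, -0.043]
force: [0.3, -0.6, 0.2]
finger_gap: 0.003
```

Emit:
apply_moves([
  [0,0,0.05,0,0],
  [0,0,0.1,0,0],
  [0,0,0.1,0,0],
])

```text
t: 3.52
tcp_pos: [0.4595, -0.0491, 0.1099]
tool_rot: [-0.043, -0.706, 0.706, 0.042]
force: [-2.8, 1.0, 15.7]
finger_gap: -0.003
```

Emit:
apply_moves([
  [0,-0.13,-0.04,0,0],
  [0,-0.4,-0.08,0,0],
  [0,-0.7,-0.12,0,0],
  [0,-1.0,-0.14,0,0],
  [0,-1.25,-0.15,0,0],
  [0,-1.4,-0.15,0,0],
])

```text
t: 4.28
tcp_pos: [0.5027, -0.0541, 0.1139]
tool_rot: [-0.044, -0.706, 0.706, 0.042]
force: [0.0, 2.1, 8.2]
finger_gap: 0.002
```

```bash
python3 - <<'E'
from goto import *
from meas import tinx
np.set_printoptions(precision=4,suppress=True)
print(here())
for n in ("wrist","top"):
    c=manip.get_calibration(n);im=manip.snapshot(n)[:,:,::-1].copy();cv2.imwrite(f"pics/{n}2.png",im)
    if n=="top":
        for y,x0 in((0.,-.07),(.135,.02)):print(n,y,tinx(im,c,POSE,y,x0))
print(here())
E
```

```text
(4.275, array([-0.0805, -0.0001,  0.1139]), array([0.0371, 2.0605, 8.1793]), 0.001602161559966971)
top 0.0 (np.float64(-0.07178806936735749), array([ 0.0275, -0.1695]), np.float64(0.0975790518160178))
top 0.135 (np.float64(0.024152547128198976), array([ 0.0775, -0.0285]), np.float64(0.05207473352200415))
(4.375, array([-0.0802, -0.0001,  0.1139]), array([0.9976, 2.686 , 8.3422]), 0.006295392076945328)
```

View pics/wrist2.png

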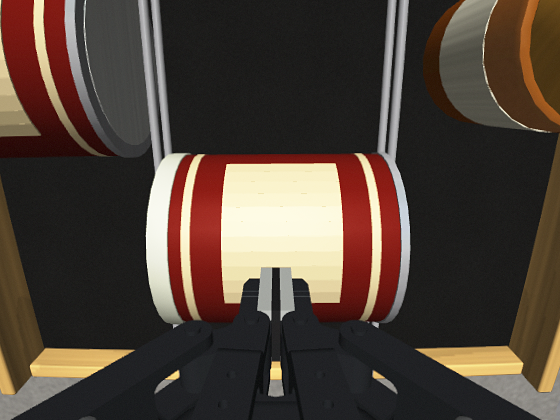

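View pics/top2.png

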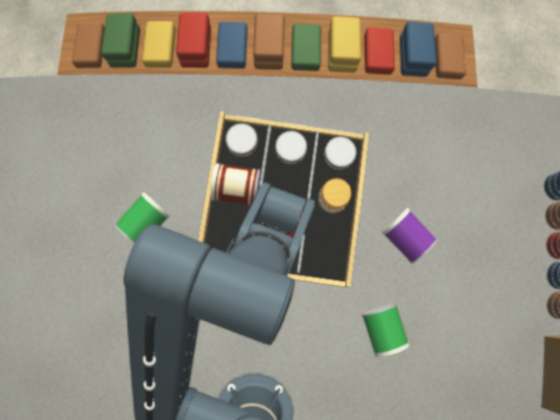

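Emit:
apply_moves([
  [0,-0.2,0,0,0],
  [0,-0.5,0,0,0],
  [0,-0.8,0,0,0],
  [0,-1.1,0,0,0],
  [0,-1.3,0.01,0,0],
  [0,-1.5,0.03,0,0],
  [0,-1.6,0.04,0,0],
  [0,-1.6,0.04,0,0],
])

```text
t: 5.38
tcp_pos: [0.5503, -0.0598, 0.1126]
tool_rot: [0.044, 0.706, -0.706, -0.042]
force: [0.9, 2.5, 5.8]
finger_gap: -0.0
```

```bash
cat > look.py <<'E'
from goto import *
from meas import tinx
import sys
np.set_printoptions(precision=4,suppress=True)
k=sys.argv[1];x0=float(sys.argv[2])
print(here())
c=manip.get_calibration("wrist");im=manip.snapshot("wrist")[:,:,::-1].copy();cv2.imwrite(f"pics/wrist{k}.png",im)
for y in (.045,-.045,0):print(y,tinx(im,c,POSE,y,x0,hw=.006))
print("front",tinx(im,c,POSE,.135,.023,hw=.02))
E
python3 look.py 3 -.05
```

```text
(5.375, array([-0.0325, -0.0001,  0.1126]), array([0.8761, 2.487 , 5.7779]), -0.0003662037071784799)
0.045 (np.float64(-0.039964195157316085), array([-0.001, -0.086]), np.float64(0.03783277458138361))
-0.045 (np.float64(-0.04105897561573725), array([-0.0015, -0.088 ]), np.float64(0.03838672548000445))
0 (np.float64(-0.03770833532621695), array([-0.001 , -0.0805]), np.float64(0.03564241915038873))
front (np.float64(0.020989063468645083), array([ 0.07  , -0.0315]), np.float64(0.048620920073738874))
```

View pics/wrist3.png

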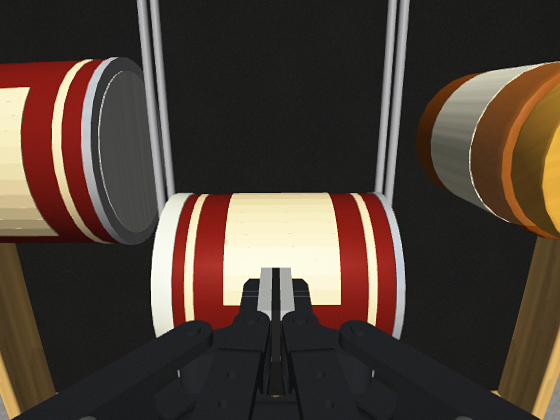

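Emit:
apply_moves([
  [0,0,-0.3,0,0],
  [0,0,-0.7,0,0],
  [0,0.7,-0.7,0,0],
  [0,1.4,-0.7,0,0],
  [0,1.4,-0.7,0,0],
  [0,1.4,-0.3,0,0],
  [0,1.4,-0.05,0,0],
  [0,1.4,0.03,0,0],
  [0,1.4,0.07,0,0],
  [0,1.4,0.07,0,0],
])

```text
t: 6.68
tcp_pos: [0.509, -0.0553, 0.1116]
tool_rot: [-0.044, -0.705, 0.706, 0.041]
force: [-2.8, 0.1, 18.5]
finger_gap: 0.004
```

```bash
cat >> meas.py <<'E'
def frontx(xe,c,pose,zc=.0645,R=.0495):
    E=np.array(c["extrinsics"])[:3,3]; a_=pose[2]
    cx=np.cos(a_)*(E[0]-pose[0])+np.sin(a_)*(E[1]-pose[1]); H=E[2]-zc
    from scipy.optimize import brentq
    f=lambda x: np.arctan2(x-cx,H)+np.arcsin(R/np.hypot(H,x-cx))-np.arctan2(xe-cx,H)
    return brentq(f,xe-.12,xe)
E
cat >> look.py <<'E'
from meas import frontx
for y in(.045,-.045):print("from front edge",frontx(tinx(im,c,POSE,y,x0,hw=.006)[1][0],c,POSE))
E
python3 look.py 4 -.04
```

```text
(6.675, array([-0.0741, -0.0005,  0.1116]), array([-2.8367,  0.1064, 18.5201]), 0.003701204941934628)
0.045 (np.float64(-0.054063578547528725), array([-0.005 , -0.1115]), np.float64(0.049005688231503045))
-0.045 (np.float64(-0.05386416266066934), array([-0.005, -0.111]), np.float64(0.048806507636260224))
0 (np.float64(-0.05770187624542594), array([-0.0045, -0.1215]), np.float64(0.05314572836025769))
front (np.float64(0.013763596397278562), array([ 0.057 , -0.0285]), np.float64(0.04164655633082725))
from front edge -0.054558474245474
from front edge -0.054558474245474
```

Emit:
apply_moves([
  [0,-0.13,-0.04,0,0],
  [0,-0.4,-0.08,0,0],
  [0,-0.7,-0.1,0,0],
  [0,-1.0,-0.11,0,0],
  [0,-1.3,-0.11,0,0],
  [0,-1.6,-0.11,0,0],
  [0,-1.9,-0.11,0,0],
  [0,-2.2,-0.11,0,0],
  [0,-2.45,-0.1,0,0],
  [0,-2.6,-0.09,0,0],
  [0,-2.6,-0.09,0,0],
])

```text
t: 8.1
tcp_pos: [0.5869, -0.0644, 0.1127]
tool_rot: [0.044, 0.706, -0.706, -0.041]
force: [0.4, 0.6, 6.7]
finger_gap: -0.0
```

```bash
python3 look.py 5 -.015
```

```text
(8.1, array([ 0.0043, -0.0004,  0.1127]), array([0.3839, 0.5518, 6.6975]), -0.00021880660997260052)
0.045 (np.float64(-0.002896102611083126), array([ 0.0365, -0.0495]), np.float64(0.038288249031601565))
-0.045 (np.float64(-0.004190737779969825), array([ 0.036, -0.052]), np.float64(0.039036959646467966))
0 (np.float64(-0.00015726760648102078), array([ 0.037 , -0.0435]), np.float64(0.036133975065922044))
front (np.float64(0.020804676220720623), array([ 0.0695, -0.0365]), np.float64(0.04857984601502737))
from front edge -0.014432260643184189
from front edge -0.014963024224366678
```

View pics/wrist5.png

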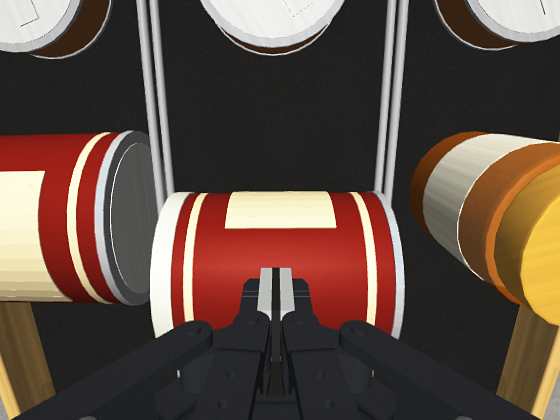

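Emit:
apply_moves([
  [0,0,-0.3,0,0],
  [0,0,-0.7,0,0],
  [0,0.7,-0.7,0,0],
  [0,1.3,-0.7,0,0],
  [0,1.3,-0.7,0,0],
  [0,1.3,-0.3,0,0],
  [0,1.3,-0.05,0,0],
  [0,1.3,0.01,0,0],
  [0,1.3,0.05,0,0],
  [0,1.3,0.05,0,0],
])

```text
t: 9.4
tcp_pos: [0.5476, -0.0599, 0.1122]
tool_rot: [-0.044, -0.706, 0.706, 0.041]
force: [-1.0, 1.1, 12.1]
finger_gap: -0.002
```

```bash
python3 look.py 6 -.015
```

```text
(9.4, array([-0.0352, -0.0006,  0.1122]), array([-0.9648,  1.1172, 12.127 ]), -0.001677320002806849)
0.045 (np.float64(-0.01650771030039353), array([ 0.0325, -0.074 ]), np.float64(0.04893108589834796))
-0.045 (np.float64(-0.016308582592979765), array([ 0.0325, -0.0735]), np.float64(0.04873226953054621))
0 (np.float64(-0.020331367402538846), array([ 0.033 , -0.0845]), np.float64(0.05325562617064085))
front (np.float64(0.02082057533581983), array([ 0.07  , -0.0315]), np.float64(0.04869426981995514))
from front edge -0.017077515302013443
from front edge -0.017077515302013443
```

Emit:
apply_moves([
  [0,-0.13,-0.02,0,0],
  [0,-0.4,-0.04,0,0],
  [0,-0.7,-0.06,0,0],
  [0,-1.0,-0.07,0,0],
  [0,-1.3,-0.07,0,0],
  [0,-1.6,-0.07,0,0],
  [0,-1.9,-0.07,0,0],
  [0,-2.15,-0.07,0,0],
  [0,-2.35,-0.06,0,0],
  [0,-2.45,-0.05,0,0],
  [0,-2.45,-0.05,0,0],
])

```text
t: 10.82
tcp_pos: [0.6209, -0.0685, 0.1129]
tool_rot: [0.044, 0.706, -0.706, -0.041]
force: [0.6, 1.2, 5.4]
finger_gap: 0.003
```

```bash
python3 look.py 7 .02
```

```text
(10.825, array([ 0.0386, -0.0004,  0.1129]), array([0.586 , 1.1586, 5.4411]), 0.0031355951540580273)
0.045 (np.float64(0.031675927537813925), array([ 0.0715, -0.0155]), np.float64(0.03873715560526481))
-0.045 (np.float64(0.030383517588239317), array([ 0.071, -0.018]), np.float64(0.03948443388855279))
0 (np.float64(0.03412801761183645), array([ 0.0715, -0.0095]), np.float64(0.036351990330022586))
front (np.float64(0.020578415441482298), array([ 0.071 , -0.0435]), np.float64(0.0490162516259754))
from front edge 0.02061109099062641
from front edge 0.020080797636430163
```

Emit:
apply_moves([
  [0,0,-0.3,0,0],
  [0,0,-1.0,0,0],
  [0,0.5,-2.2,0,0],
  [0,1.5,-3.5,0,0],
  [0,2.5,-4.5,0,0],
  [0,2.5,-4.5,0,0],
  [0,2.5,-4.5,0,0],
  [0,2.5,-4.5,0,0],
])

```text
t: 11.88
tcp_pos: [0.5446, -0.0595, 0.2458]
tool_rot: [0.042, 0.706, -0.706, -0.043]
force: [-0.2, -0.4, -0.8]
finger_gap: 0.001
```

```bash
python3 look.py 8 .02; python3 - <<'E'
from goto import *
from meas import tinx
c=manip.get_calibration("wrist");im=cv2.imread("pics/wrist8.png")
for y,x in((0,.02),(.135,.02)):print(y,tinx(im,c,POSE,y,x,hw=.03))
E
```

```text
(11.875, array([-0.0382, -0.0005,  0.2458]), array([-0.162 , -0.3565, -0.8189]), 0.0008709104819900741)
0.045 (np.float64(0.017556003062852255), array([ 0.067, -0.033]), np.float64(0.04928327581678924))
-0.045 (np.float64(0.017794881173537763), array([ 0.067 , -0.0325]), np.float64(0.04904517419586907))
0 (np.float64(0.01804448304780129), array([ 0.0675, -0.0325]), np.float64(0.04928857406315637))
front (np.float64(0.020726307508041487), array([ 0.07  , -0.0295]), np.float64(0.04907484084940149))
from front edge 0.01733857210532593
from front edge 0.01733857210532593
0 (np.float64(0.018043827088258586), array([ 0.0675, -0.0325]), np.float64(0.04928875320078784))
0.135 (np.float64(0.020476649105736835), array([ 0.0695, -0.0295]), np.float64(0.04883169951389474))
```

View pics/wrist8.png

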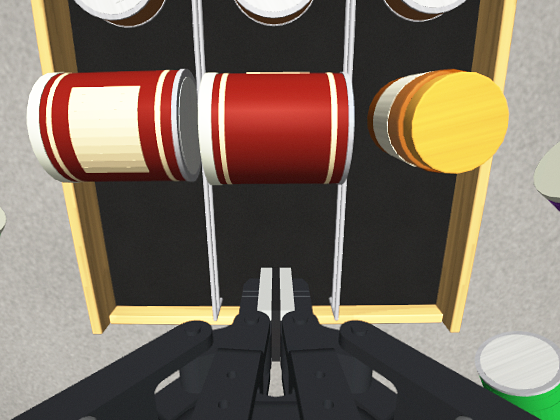

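The wrist view shows the two red tins side by side: tin_back spans rows 72–184 and tin_front rows 70–182. I'll check that it's at rest with a second picture, then hand in.

Emit:
apply_moves([
  [0,0,0,0,0],
  [0,0,0,0,0],
  [0,0,0,0,0],
  [0,0,0,0,0],
])

```text
t: 12.42
tcp_pos: [0.5443, -0.0594, 0.2472]
tool_rot: [-0.043, -0.706, 0.706, 0.043]
force: [-0.2, 0.4, 0.7]
finger_gap: 0.0
```

```bash
python3 look.py 9 .02; python3 - <<'E'
import cv2,numpy as np
from station import manip
a=cv2.imread("pics/wrist8.png").astype(int);b=cv2.imread("pics/wrist9.png").astype(int);print(abs(a-b).max(2)[60:190].mean())
t=manip.snapshot("top")[:,:,::-1];t0=cv2.imread("pics/top0.png")
print([float(abs(t[r:r+40,c:c+40].astype(int)-t0[r:r+40,c:c+40]).mean()) for r,c in((120,222),(128,272),(133,320),(165,215),(175,317))])
manip.sign_off()
E
```

```text
(12.425, array([-0.0385, -0.0004,  0.2472]), array([-0.2087,  0.4342,  0.6719]), 0.00034171332985709173)
0.045 (np.float64(0.017537859459863192), array([ 0.067, -0.033]), np.float64(0.04929591563758156))
-0.045 (np.float64(0.01777696169884758), array([ 0.067 , -0.0325]), np.float64(0.04905761693734301))
0 (np.float64(0.018026437202055132), array([ 0.0675, -0.0325]), np.float64(0.04930104202227385))
front (np.float64(0.020708974353620613), array([ 0.07  , -0.0295]), np.float64(0.049086272357363334))
from front edge 0.01733308692880406
from front edge 0.01733308692880406
7.325755494505494
[4.449583333333333, 21.461666666666666, 4.632083333333333, 12.492708333333333, 4.786875]
the job is handed in; nothing more can be done
```

I rolled the back coffee tin about 115 mm forward with the closed fingertip on its top, in three slow strokes. I then lifted the arm clear and handed in at about 12.5 s, and no verdict was reported.

**Final position:** in the wrist camera, tin_back is at tray x ≈ 18 mm and tin_front at ≈ 20.5 mm. That is about 2.5 mm short of level, inside the 10 mm limit. Two pictures about 0.6 s apart gave the same position, so the tin was at rest. The arm was touching nothing.

**Other objects:** tin_front measured the same throughout, within about 0.3 mm wherever it was fully in view. Comparing the first and last top pictures, the jar and the left and right flat tins showed only noise.

**Checks that did not agree:**
- The patches around the middle flat tin and tin_front differed more in that top comparison. I think this was the arm or the moved tin showing there, but I did not view that last top picture.
- For the middle flat tin I only have the wrist views. They show it at the front end of its lane, but I took no measurement of it.
- Before each new stroke the tin seemed to settle back 2–4 mm, and after the last lift it read about 2.5 mm less than before. This is included in the final figure.

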